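# Run along the curved row of sprung contacts

### The job

Check the sprung caps of the test jig: with closed fingertips go along the curved row of five from the end with the ball-headed start post to the other end, lightly pressing every cap in that order, plainly down a few millimetres but never to the bottom. Then press the square key on the small desk box to log the check, and draw clear. Pick nothing up and leave everything else alone: the straight row of three caps, the box with the round dial, and all the loose things.

Things in the scene. Friction and masses are not known exactly. Their poses are not given: they have to be found in the camera images.
- jig: grey metal block fixed to the table, 170 x 300 x 35 mm, carrying the curved row of five caps. Origin: centre of its underside, on the table; z up, x across the row (the row bulges towards +x), y along the row. Its flat upper face is 35 mm above the table
- post: start post fixed on the jig's face beyond one end of the row (either end): upright 14 mm pin with a 24 mm black ball head, 40 mm high, about 60 mm from the centre of the end cap. Origin: centre of its foot, on the jig's face. The row begins at the cap next to it; beyond the other end of the row there is only a low flat steel bar, 50 x 10 mm, 8 mm high
- keybox: small grey desk box, fixed, 84 x 84 x 40 mm, with one square white key in its top. Origin: centre of its underside, on the table. It stands left or right of the jig
- key (a joint): travel of the square key, m: 0 up, 0.006 fully down; springs back. It needs about 1.2 N to start and 3.3 N to go fully down
- key_top (a point): centre of the upper face of the square key (36 x 36 mm), 52 mm above the table when up
- dialbox: same grey desk box but with a round black dial (38 mm) instead of the key, on the other side of the jig; fixed; not to be touched. Origin: centre of its underside
- strip: aluminium block 60 x 160 x 35 mm with a straight row of three identical caps (tops 51 mm above the table), beyond the jig; fixed; not to be touched. Origin: centre of its underside
- adapter: loose brass adapter, 20 mm thick and 26 mm high, standing on the jig's face on the inner (robot's) side of the row; to be left where it is. Origin: centre of its underside
- meter: loose hand-held meter lying on the table, 150 x 75 x 35 mm (with its low dial 42). Origin: centre of its underside
- board: loose green circuit board, 100 x 80 mm, 16 mm high. Origin: centre of its underside
- board2: loose green circuit board, 70 x 60 mm, 16 mm high. Origin: centre of its underside
- jar: loose jar with black cap, 56 mm thick, 60 mm high. Origin: centre of its underside
- driver: loose screwdriver lying on the table. Origin: under its middle
- partsbin: loose blue open box, 100 x 70 x 40 mm. Origin: centre of its underside
- cap1_top (a point): centre of the 9 mm flat top of cap 1 of the curved row (cap1 at the jig's +y end, cap5 at its -y end, spacing 44 mm). White round cap, 36 mm across, top cone sloping 30 degrees down over its upper 8 mm, below that an upright 8 mm skirt; top 51 mm above the table (16 mm above the jig's face) when up; the point sinks with the cap
- cap1 (a joint): travel of cap 1, m: 0 up, 0.010 bottomed; springs back (about 0.9 N to start, 2.4 N at the bottom). 2 to 7 mm is a light press
- cap2_top (a point): centre of the 9 mm flat top of cap 2 of the curved row (cap1 at the jig's +y end, cap5 at its -y end, spacing 44 mm). White round cap, 36 mm across, top cone sloping 30 degrees down over its upper 8 mm, below that an upright 8 mm skirt; top 51 mm above the table (16 mm above the jig's face) when up; the point sinks with the cap
- cap2 (a joint): travel of cap 2, m: 0 up, 0.010 bottomed; springs back (about 0.9 N to start, 2.4 N at the bottom). 2 to 7 mm is a light press
- cap3_top (a point): centre of the 9 mm flat top of cap 3 of the curved row (cap1 at the jig's +y end, cap5 at its -y end, spacing 44 mm). White round cap, 36 mm across, top cone sloping 30 degrees down over its upper 8 mm, below that an upright 8 mm skirt; top 51 mm above the table (16 mm above the jig's face) when up; the point sinks with the cap
- cap3 (a joint): travel of cap 3, m: 0 up, 0.010 bottomed; springs back (about 0.9 N to start, 2.4 N at the bottom). 2 to 7 mm is a light press
- cap4_top (a point): centre of the 9 mm flat top of cap 4 of the curved row (cap1 at the jig's +y end, cap5 at its -y end, spacing 44 mm). White round cap, 36 mm across, top cone sloping 30 degrees down over its upper 8 mm, below that an upright 8 mm skirt; top 51 mm above the table (16 mm above the jig's face) when up; the point sinks with the cap
- cap4 (a joint): travel of cap 4, m: 0 up, 0.010 bottomed; springs back (about 0.9 N to start, 2.4 N at the bottom). 2 to 7 mm is a light press
- cap5_top (a point): centre of the 9 mm flat top of cap 5 of the curved row (cap1 at the jig's +y end, cap5 at its -y end, spacing 44 mm). White round cap, 36 mm across, top cone sloping 30 degrees down over its upper 8 mm, below that an upright 8 mm skirt; top 51 mm above the table (16 mm above the jig's face) when up; the point sinks with the cap
- cap5 (a joint): travel of cap 5, m: 0 up, 0.010 bottomed; springs back (about 0.9 N to start, 2.4 N at the bottom). 2 to 7 mm is a light press

How it is judged:
By the outcome, as a careful person would: the job done as asked, in the order asked, and still so for the second after the job is handed in, with the robot touching nothing.
It also fails if it takes over 45 s, if anything falls off the work surface, if the arm or the gripper's body presses on something with over 40 N, if the wrist force passes 120 N, or if a joint passes its speed limit or range.

### The arm

A 6-joint arm with a two-finger parallel gripper is mounted at the origin on the work surface. World frame = base frame: x ahead of the robot, y to its left, z up, the work surface at z = 0. Lengths are in mm, angles in rad, forces in N, time in s.
With the tool pointing down it reaches from about 350 to 775 mm from the base axis. Payload 7.3 kg.
Tool frame: the origin (TCP) lies at the centre of the arm's flange, where the gripper is bolted on; the fingertips stand 178 mm ahead of it and the grasp point (between the pads) lies 159 mm ahead of it; z points along the fingers, y is the direction in which the jaws open and shut (so a half turn about z gives the same grasp; the last joint's range is limited). The gripper opens to 92 mm and grips with 3 to 60 N. Pads are 19 mm wide; open, the fingers measure 130 mm over their backs; the gripper's body (75 mm by 190 mm) begins 47 mm behind the grasp point.
Start: joints at [-1.349, 0.342, 1.524, -0, 1.275, -0.146], TCP at [188.79, -489.884, 404.741] pointing down, gripper open.
Joint ranges: [-2.53, 2.53], [-0.77, 2.02], [0.04, 2.7], [-1, 4.14], [0.28, 2.66], [-3.11, 3.11]. Speed limits (rad/s): [2.57, 2.57, 3.14, 3.14, 3.14, 3.14].

### API

Orientations are given as [roll, pitch, yaw] about the fixed x, y, z axes, in that order (R = Rz(yaw) Ry(pitch) Rx(roll)).
In Python, from plant import status, viewer, ticket gives the robot as it stands.
- The arm moves only by the tool play_rows, never from a script. Its argument "commands" is a list of rows, each an object with "offset": the shift along the tool's x, y, z in m, a list of three; "twist": the turn about the tool's z in degrees. A call has 1 to 5 rows; each row shifts and turns the commanded pose from where the row before left it, along the tool's axes as they then stand; what a row does not reach is not made up. A row lasts 1/10 s, in which the tool goes at most 50 mm and 8.59 degrees, less where a joint would pass 70% of its speed; a pose out of reach is approached as far as the arm can. A call with a gripper value outside its range is refused whole. "jaw" is the closure in counts, from 0 (fully open) to 255 (shut), set as the call begins (left out, the last holds). The fingers move at their own pace and stop on an object; the grip force is fixed at half the most. Time passes only in rows, so rows that do not move let the fingers close. It gives the time, the measured TCP pose, the force and the opening at its end, in the units of the state.
- status.get_obs(): the state, without advancing time (a new reading comes with each control period).
- viewer.capture(name): name is "side" or "top"; returns the picture (400x640x3 uint8, red, green, blue); there is no depth.
- viewer.camera_params(name): a dict with "fov_y" (degrees; the focal length in pixels is half the picture's height over the tangent of half this angle, whatever the lens; pixels are square), "cx", "cy" (the principal point, pixels), "rvec" (rotation vector, rad) and "tvec" (3), from world to camera coordinates, as OpenCV has them. Camera axes: x right, y down, z forward; pixel columns grow to the right and rows downward; lengths in mm; the calibration is good to about 2 mm. A picture is of the moment at which its call begins. camera_params takes no time and is no camera call.
- ticket.close_job(): hands the job in, once; it reports no verdict.
The state is a dict: "time": time; "joint_positions": joint angles; "dq": joint speeds; "tau": joint torques, N m; "tool_pos": TCP position; "tcp_rot": TCP orientation; "contact_force": force on the tool from outside, world axes, zero at the start; "moment": the same for the moment, N m; "grip_width": finger opening in mm.
Only numpy, scipy, OpenCV 4.12 (cv2) and the standard library are available. Lean on these libraries where they do the work, as an engineer would, in place of code of your own. Each camera call takes 0.05 s, during which the arm holds its last target.

## Working session

There is one attempt and no reset: what is moved stays moved. The work goes in short steps, Python scripts to look and compute and a tool call to move; the robot and the scene stay as the last step left them, time stands still between calls to the robot, and variables do not carry over. Pictures are saved under pics/ and viewed, and the job is handed in when it is done.

Besides the shell and the picture viewer there is one more tool, called after "Request:" by a JSON object that holds its "method" and its "body", one argument or row to a line. play_rows: Moves the arm, as the interface text tells. Its arguments: {"type":"object","properties":{"commands":{"type":"array"},"jaw":{"type":"number"}},"required":["commands"]}

```bash
mkdir -p pics; python3 - <<'E'
from plant import status, viewer
import cv2
o=status.get_obs(); print(o)
for n in("side","top"):
    cv2.imwrite(f"pics/{n}0.png",viewer.capture(n)[:,:,::-1]); print(n,viewer.camera_params(n))
E
```

```text
{'time': 0.0, 'joint_positions': array([-1.34900077e+00,  3.42736831e-01,  1.52502829e+00, -5.30571551e-05,
        1.27542086e+00, -1.45980884e-01]), 'dq': array([-0.0009892 ,  0.00021738,  0.00029791,  0.00063142, -0.00072514,
       -0.00137135]), 'tau': array([-2.10969010e-04, -4.31245708e+01, -2.44217259e+01,  7.17471843e-02,
        5.61016321e-02, -1.38924315e-04]), 'tool_pos': array([ 188.75151288, -489.74548604,  404.03349516]), 'tcp_rot': array([-3.14000889e+00, -1.81574722e-04,  3.67791785e-01]), 'contact_force': array([ 0.58967293,  0.37808612, -0.27531693]), 'moment': array([-0.00161875,  0.00523402, -0.01073475]), 'grip_width': 91.77859256896714}
side {'fov_y': 42.068370210107865, 'cx': 320.3025306415546, 'cy': 192.648366544867, 'rvec': array([ 0.17047121, -2.87664646,  1.09908772]), 'tvec': array([ 521.13551432,   85.73390715, 1640.67114902])}
top {'fov_y': 45.10250945511774, 'cx': 320.9926813526661, 'cy': 201.89557688313215, 'rvec': array([ 2.19075914, -2.15917024,  0.09519574]), 'tvec': array([ -20.50081733,  528.97305789, 1312.52092119])}
```

View pics/side0.png

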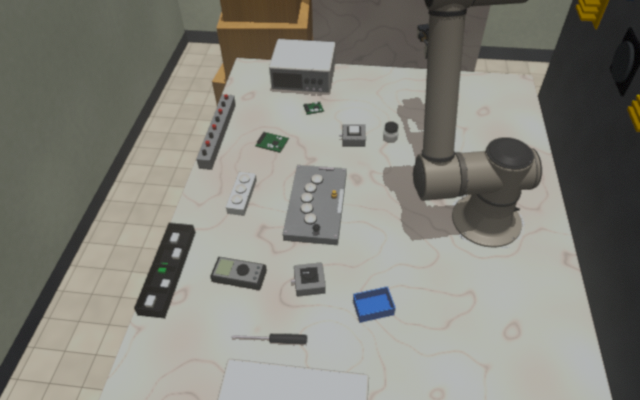

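View pics/top0.png

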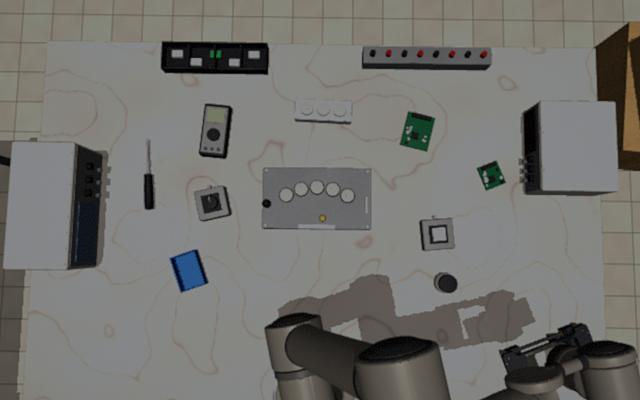

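The top view shows the jig at about (317,198), with the post ball at its left end (266,203). The caps run from (287,195) to (348,196). The key box is at (437,233), the jar at (446,282), the adapter at (323,218) and the dial box at (212,202). I'll measure these more precisely.

```bash
cat > h.py <<'E'
import numpy as np, cv2
from plant import viewer
def cam(n):
    p=viewer.camera_params(n); f=200/np.tan(np.radians(p['fov_y'])/2)
    K=np.array([[f,0,p['cx']],[0,f,p['cy']],[0,0,1]]); return K,np.array(p['rvec']),np.array(p['tvec'])
def ray(n,uv,z):
    K,r,t=cam(n); R=cv2.Rodrigues(r)[0]
    d=R.T@np.linalg.inv(K)@np.array([uv[0],uv[1],1.]); c=-R.T@t
    return c+d*(z-c[2])/d[2]
def proj(n,P):
    K,r,t=cam(n); return cv2.projectPoints(np.float64(P).reshape(-1,1,3),r,t,K,None)[0].reshape(-1,2)
E
python3 - <<'E'
from h import *
for n,(x0,y0,x1,y1),s in(("top",(255,160,465,260),3.8),("side",(270,110,370,300),3.1)):
    im=cv2.imread(f"pics/{n}0.png")[y0:y1,x0:x1]
    cv2.imwrite(f"pics/{n}0z.png",cv2.resize(im,None,fx=s,fy=s,interpolation=cv2.INTER_CUBIC))
    im=cv2.imread(f"pics/{n}0.png")
    m=(im.min(2)>(205 if n=="top" else 200)).astype(np.uint8)
    print(n,im[195,317] if n=="top" else im[198,306], im[185,317],im[175,317])
    k,l,st,c=cv2.connectedComponentsWithStats(m,connectivity=4)
    for i in range(1,k):
        if 15<st[i,4]<600 and x0<c[i][0]<x1 and y0<c[i][1]<y1: print(st[i],c[i].round(2))
E
```

```text
top [88 87 86] [136 136 136] [107 104 103]
side [182 181 179] [115 115 115] [160 166 167]
```

View pics/top0z.png

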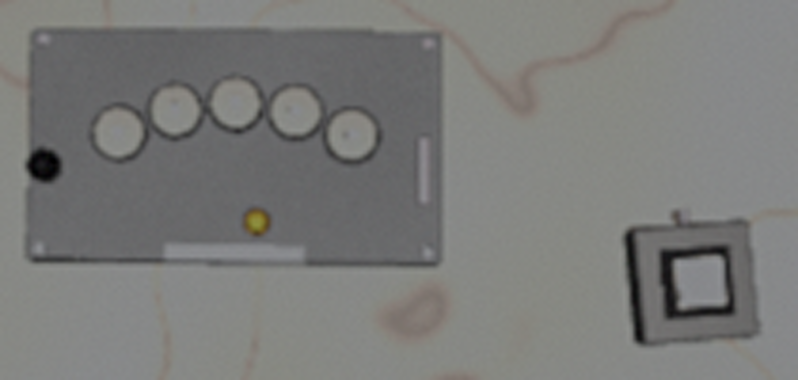

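View pics/side0z.png

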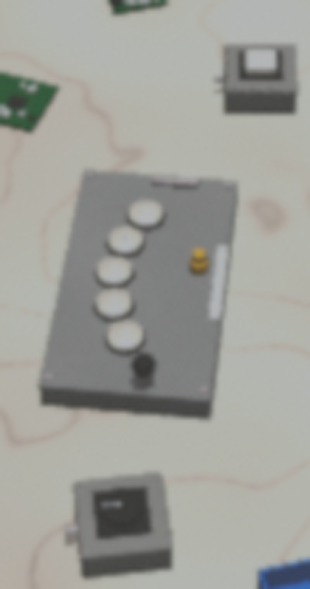

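The zooms show five white discs on the jig with the black ball at the +y end and the bright bar at the -y end. The square key is on the right-hand box. Now mask centroids.

```bash
python3 - <<'E'
from h import *
Z={}
for n,(x0,y0,x1,y1) in(("top",(255,160,465,260)),("side",(270,110,370,250))):
    im=cv2.imread(f"pics/{n}0.png")[y0:y1,x0:x1]; s=8
    g=cv2.resize(cv2.cvtColor(im,cv2.COLOR_BGR2GRAY),None,fx=s,fy=s,interpolation=cv2.INTER_CUBIC)
    for th in ((125,135,145) if n=="top" else(145,155,165)):
        m=(g>th).astype(np.uint8)
        k,l,st,c=cv2.connectedComponentsWithStats(m,connectivity=4)
        print(n,th)
        for i in range(1,k):
            w,h,a=st[i,2]/s,st[i,3]/s,st[i,4]/s/s
            if 5<w<20 and 5<h<20 and a>0.6*w*h:
                uv=(c[i]+.5)/s-.5+[x0,y0]
                print("  ",uv.round(2),round(w,1),round(h,1),"z43",ray(n,uv,43)[:2].round(1),"z52",ray(n,uv,52)[:2].round(1))
# ball, post
    d=(g<45).astype(np.uint8);k,l,st,c=cv2.connectedComponentsWithStats(d)
    for i in range(1,k):
        if st[i,4]>1000: 
            uv=(c[i]+.5)/s-.5+[x0,y0];print("dark",uv.round(1),st[i][2:]/s,ray(n,uv,63)[:2].round(1))
E
```

```text
top 125
   [316.49 186.7 ] 12.0 11.4 z43 [5.691e+02 1.000e-01] z52 [568.  -0.]
   [300.64 188.63] 11.6 11.6 z43 [563.2  43.4] z52 [562.1  43. ]
   [332.3  188.95] 11.9 11.2 z43 [563.5 -43.3] z52 [562.5 -43.1]
   [285.77 194.53] 11.6 11.8 z43 [546.3  83.9] z52 [545.4  83.2]
   [347.15 195.07] 11.4 11.5 z43 [547.3 -84.2] z52 [546.3 -83.7]
   [438.92 233.6 ] 13.1 13.2 z43 [ 445.6 -334.5] z52 [ 445.4 -332.3]
top 135
   [439.01 233.62] 12.5 12.8 z43 [ 445.6 -334.7] z52 [ 445.4 -332.5]
top 145
dark [266.2 203.1] [  8.375   8.125 418.125] [520.4 134.6]
dark [421.5 235.3] [  4.5    28.625 381.25 ] [ 440.  -283.1]
dark [435.6 234.2] [ 18.75   18.375 665.5  ] [ 443.4 -320.7]
side 145
   [353.66 128.5 ] 9.4 7.0 z43 [ 445.7 -339.7] z52 [ 445.2 -329.4]
   [316.51 177.83] 10.5 8.0 z43 [547.4 -82. ] z52 [546.1 -73.5]
   [309.85 186.58] 10.8 8.2 z43 [563.9 -40.8] z52 [562.5 -32.6]
   [306.29 196.44] 11.1 8.1 z43 [569.3   2.8] z52 [567.9  10.7]
   [306.23 206.92] 11.0 8.4 z43 [563.3  46.2] z52 [561.9  53.8]
   [309.94 217.42] 11.0 8.9 z43 [545.9  86.9] z52 [544.7  94.2]
side 155
   [353.7  128.59] 8.9 6.2 z43 [ 445.5 -339.3] z52 [ 445. -329.]
   [316.52 177.96] 9.8 7.2 z43 [547.3 -81.4] z52 [546.  -72.9]
   [309.92 186.65] 10.0 7.6 z43 [563.6 -40.5] z52 [562.2 -32.3]
   [306.34 196.54] 10.1 7.4 z43 [569.1   3.2] z52 [567.7  11. ]
   [306.26 207.02] 10.2 7.8 z43 [563.1  46.6] z52 [561.8  54.1]
   [309.94 217.51] 10.4 8.2 z43 [545.9  87.3] z52 [544.6  94.5]
side 165
   [353.76 128.57] 8.2 5.5 z43 [ 445.3 -339.4] z52 [ 444.8 -329.1]
   [316.55 178.1 ] 9.0 6.2 z43 [547.1 -80.8] z52 [545.8 -72.3]
   [310.   186.78] 9.1 6.8 z43 [563.3 -39.9] z52 [561.9 -31.8]
   [306.4  196.68] 9.1 6.9 z43 [568.8   3.8] z52 [567.4  11.6]
   [306.32 207.15] 9.4 6.9 z43 [562.9  47.1] z52 [561.5  54.7]
   [309.96 217.64] 9.9 7.2 z43 [545.8  87.8] z52 [544.5  95. ]
```

Request:
{"method": "play_rows", "body": {
  "commands": [
    {"offset":[0,0,0],"twist":7.02},
    {"offset":[0,0,0],"twist":7.02},
    {"offset":[0,0,0],"twist":7.03},
    {"offset":[0,0,0],"twist":0}
  ],
  "jaw": 255
}}

```text
time: 0.5
tool_pos: [188.8, -489.8, 404.4]
tcp_rot: [-3.141, 0.0, -0.001]
contact_force: [0.1, -0.4, 0.3]
grip_width: 64.3
```

Request:
{"method": "play_rows", "body": {
  "commands": [
    {"offset":[0.0255,-0.041,0],"twist":0},
    {"offset":[0.0255,-0.041,0],"twist":0},
    {"offset":[0.0255,-0.041,0],"twist":0},
    {"offset":[0.0255,-0.041,0],"twist":0},
    {"offset":[0.0255,-0.041,0],"twist":0}
  ]
}}

```text
time: 1.0
tool_pos: [316.8, -283.1, 404.7]
tcp_rot: [3.142, -0.0, 0.003]
contact_force: [1.5, 0.3, 0.5]
grip_width: 24.6
```

Request:
{"method": "play_rows", "body": {
  "commands": [
    {"offset":[0.0255,-0.041,0],"twist":0},
    {"offset":[0.0255,-0.041,0],"twist":0},
    {"offset":[0.0255,-0.041,0],"twist":0},
    {"offset":[0.0255,-0.041,0],"twist":0},
    {"offset":[0.0255,-0.041,0],"twist":0}
  ]
}}

```text
time: 1.5
tool_pos: [444.4, -77.9, 404.8]
tcp_rot: [3.141, -0.0, 0.004]
contact_force: [0.8, -1.4, -0.4]
grip_width: 0.3
```

Request:
{"method": "play_rows", "body": {
  "commands": [
    {"offset":[0.0255,-0.041,0],"twist":0},
    {"offset":[0.0255,-0.041,0],"twist":0},
    {"offset":[0.0255,-0.041,0],"twist":0},
    {"offset":[0.0255,-0.041,0],"twist":0},
    {"offset":[0,0,0],"twist":0}
  ]
}}

```text
time: 2.0
tool_pos: [547.4, 88.6, 403.8]
tcp_rot: [-3.14, -0.0, 0.009]
contact_force: [0.5, -1.3, 0.1]
grip_width: 0.4
```

Request:
{"method": "play_rows", "body": {
  "commands": [
    {"offset":[0,0,0.045],"twist":0},
    {"offset":[0,0,0.045],"twist":0},
    {"offset":[0,0,0.04],"twist":0},
    {"offset":[0,0,0.015],"twist":0},
    {"offset":[0,0,0],"twist":0}
  ]
}}

```text
time: 2.5
tool_pos: [544.7, 83.6, 257.0]
tcp_rot: [3.141, 0.006, 0.002]
contact_force: [-0.3, -0.6, -0.6]
grip_width: 0.6
```

```bash
python3 - <<'E'
from h import *
from plant import status
for n,(x0,y0,x1,y1) in(("top",(240,120,400,250)),("side",(250,110,380,240))):
    im=viewer.capture(n)[:,:,::-1]; cv2.imwrite(f"pics/{n}1.png",im)
    cv2.imwrite(f"pics/{n}1z.png",cv2.resize(im[y0:y1,x0:x1],None,fx=4.5,fy=4.5,interpolation=cv2.INTER_CUBIC))
o=status.get_obs(); print(o['time'],o['tool_pos'],o['tcp_rot'],o['contact_force'],o['grip_width'])
t=o['tool_pos']; print(proj("side",[[t[0],t[1],t[2]-178],[546.2,84.2,51]]),proj("top",[[t[0],t[1],t[2]-178],[546.2,84.2,51]]))
E
```

```text
2.6 [545.97977936  83.76810533 260.2303318 ] [ 3.14141257e+00 -4.13668028e-04  1.28947140e-03] [-0.17644205 -0.84763388  1.37918845] 0.45276866380874664
[[309.69495047 208.42461934]
 [309.90303587 215.08032708]] [[284.70764491 193.12058248]
 [285.42339659 194.26776932]]
```

View pics/side1z.png

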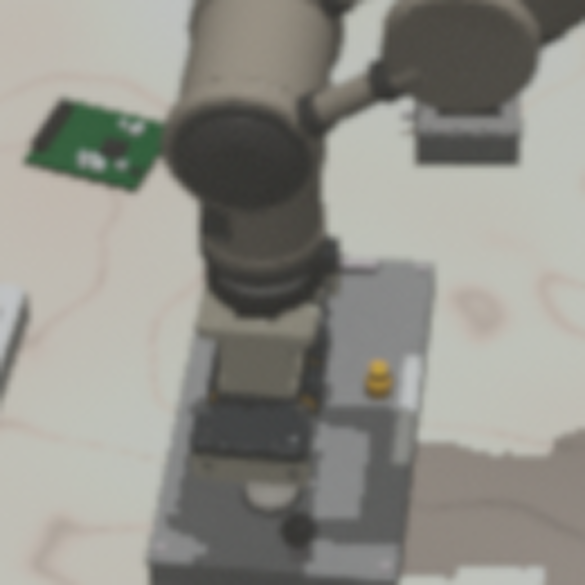

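View pics/top1z.png

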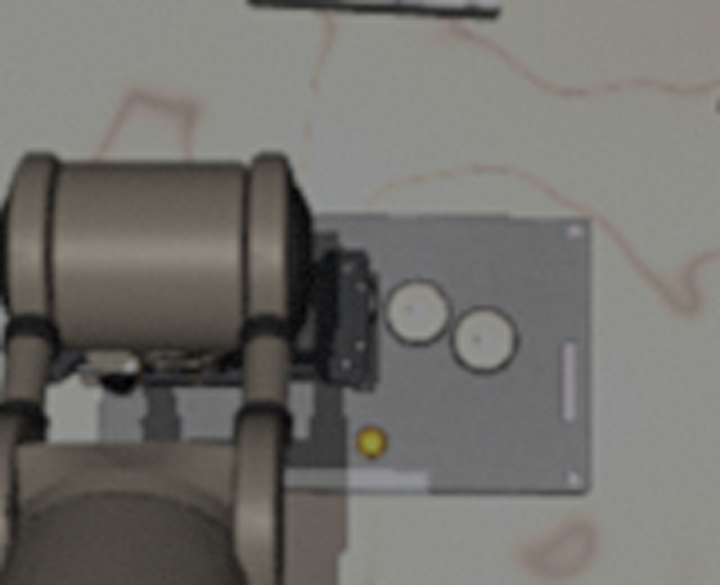

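The side view now shows the 190 mm gripper body end hiding the fingertips. I'll turn the tool by a quarter turn, so the tips become visible and are narrower along the row.

Request:
{"method": "play_rows", "body": {
  "commands": [
    {"offset":[0,0,0],"twist":-8.2},
    {"offset":[0,0,0],"twist":-8.2},
    {"offset":[0,0,0],"twist":-8.2},
    {"offset":[0,0,0],"twist":-8.2},
    {"offset":[0,0,0],"twist":-8.2}
  ]
}}

```text
time: 3.1
tool_pos: [546.3, 83.9, 261.8]
tcp_rot: [3.139, -0.003, 0.723]
contact_force: [-0.5, 0.1, 0.0]
grip_width: 0.1
```

Request:
{"method": "play_rows", "body": {
  "commands": [
    {"offset":[0,0,0],"twist":-8.2},
    {"offset":[0,0,0],"twist":-8.2},
    {"offset":[0,0,0],"twist":-8.2},
    {"offset":[0,0,0],"twist":-8.2},
    {"offset":[0,0,0],"twist":-8.2}
  ]
}}

```text
time: 3.6
tool_pos: [546.3, 83.9, 261.8]
tcp_rot: [3.138, -0.0, 1.438]
contact_force: [-0.0, 0.4, 0.1]
grip_width: 0.3
```

Request:
{"method": "play_rows", "body": {
  "commands": [
    {"offset":[0,0,0],"twist":-8},
    {"offset":[0,0,0],"twist":0},
    {"offset":[0,0,0],"twist":0}
  ]
}}

```text
time: 3.9
tool_pos: [546.1, 84.0, 261.0]
tcp_rot: [3.139, 0.0, 1.568]
contact_force: [-0.1, 0.3, -1.3]
grip_width: 0.8
```

```bash
cat > look.py <<'E'
from h import *
from plant import status
import sys
def look(k,box=(250,110,380,240)):
    x0,y0,x1,y1=box
    im=viewer.capture("side")[:,:,::-1]; cv2.imwrite(f"pics/s{k}.png",im)
    cv2.imwrite(f"pics/s{k}z.png",cv2.resize(im[y0:y1,x0:x1],None,fx=4.5,fy=4.5,interpolation=cv2.INTER_CUBIC))
    o=status.get_obs(); t=o['tool_pos']
    print(round(o['time'],2),t.round(2),o['tcp_rot'].round(4),o['contact_force'].round(2),o['grip_width'].round(1))
    print("tip px",proj("side",[t-[0,0,178]]),"joints",o['joint_positions'].round(2))
E
python3 -c "
from look import *
look(2)"
```

```text
Traceback (most recent call last):
  File "look.py", line 9, in look
    print(round(o['time'],2),t.round(2),o['tcp_rot'].round(4),o['contact_force'].round(2),o['grip_width'].round(1))
                                                                                          ^^^^^^^^^^^^^^^^^^^^^
AttributeError: 'float' object has no attribute 'round'
```

View pics/s2z.png

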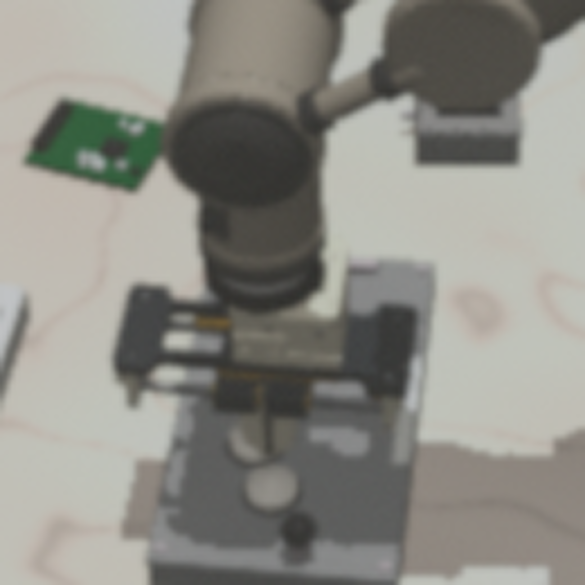

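Request:
{"method": "play_rows", "body": {
  "commands": [
    {"offset":[0,0,0.012],"twist":0},
    {"offset":[0,0,0.01],"twist":0},
    {"offset":[0,0,0.006],"twist":0},
    {"offset":[0,0,0],"twist":0},
    {"offset":[0,0,0],"twist":0}
  ]
}}

```text
time: 4.45
tool_pos: [545.8, 84.1, 231.3]
tcp_rot: [-3.141, 0.0, 1.571]
contact_force: [0.3, 1.1, 0.5]
grip_width: 0.5
```

```bash
sed -i "s/,o\['grip_width'\].round(1)//" look.py; cat >> look.py <<'E'
def avg(k=8):
    T=[];F=[]
    for _ in range(k):
        viewer.capture("top"); o=status.get_obs(); T.append(o['tool_pos']);F.append(o['contact_force'])
    T=np.array(T);F=np.array(F); print("avg",T.mean(0).round(2),T.std(0).round(2),F.mean(0).round(2),F.std(0).round(2))
E
python3 -c "
from look import *
look(3);avg()"
```

```text
4.5 [545.89  84.14 231.66] [3.1416e+00 1.0000e-04 1.5707e+00] [-0.6  -0.59 -0.69]
tip px [[309.9819271  214.52379618]] joints [ 0.01  0.58  1.66 -0.    0.9   0.01]
avg [545.85  84.13 231.94] [0.05 0.01 0.06] [-0.15 -0.1  -0.09] [0.42 0.49 0.48]
```

View pics/s3z.png

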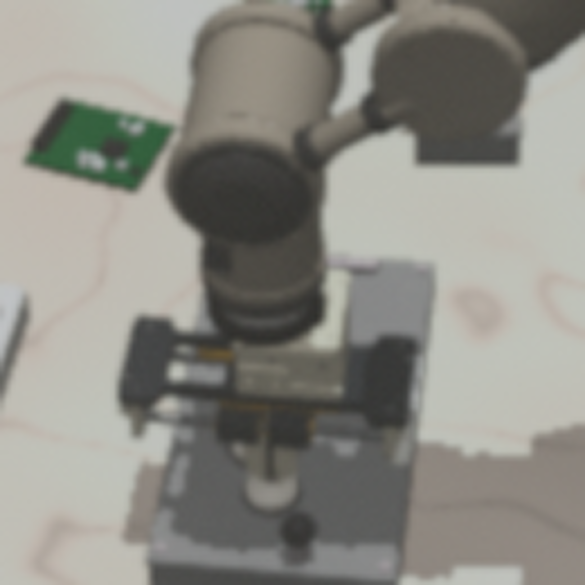

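Zero force, and the tip sits centred just above cap 1 at zoom (270,490). Now I'll press to about 4.6 mm.

Request:
{"method": "play_rows", "body": {
  "commands": [
    {"offset":[0,0,0.002],"twist":0},
    {"offset":[0,0,0.002],"twist":0},
    {"offset":[0,0,0.0018],"twist":0},
    {"offset":[0,0,0.0016],"twist":0},
    {"offset":[0,0,0],"twist":0}
  ]
}}

```text
time: 5.4
tool_pos: [545.9, 84.1, 224.2]
tcp_rot: [3.141, 0.0, 1.571]
contact_force: [-0.1, -0.2, 1.9]
grip_width: 0.5
```

```bash
python3 -c "
from look import *
look(4);avg()"
```

```text
5.45 [545.86  84.12 224.29] [3.1413e+00 1.0000e-04 1.5708e+00] [0.15 0.79 2.63]
tip px [[310.05914917 216.04121411]] joints [ 0.01  0.6   1.67 -0.    0.88  0.01]
avg [545.84  84.12 224.39] [0.01 0.01 0.02] [ 0.55 -0.01  1.35] [0.44 0.33 0.52]
```

View pics/s4z.png

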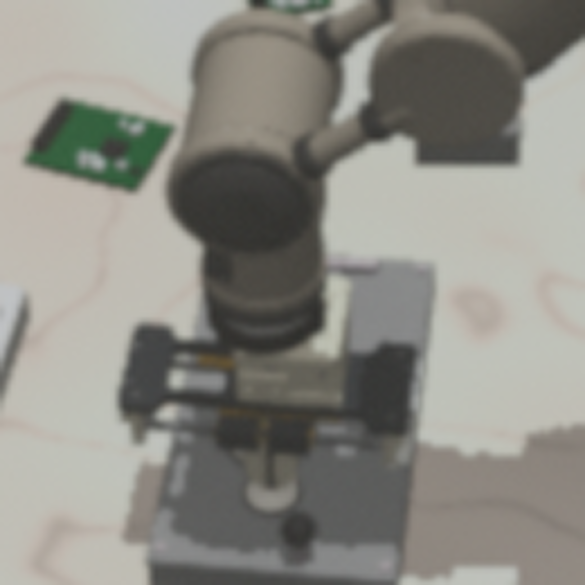

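Cap 1 is down about 4.6 mm at roughly 1.5 N, against 1.6 N expected. On to cap 2.

Request:
{"method": "play_rows", "body": {
  "commands": [
    {"offset":[0,0,-0.007],"twist":0},
    {"offset":[0,0,-0.007],"twist":0},
    {"offset":[-0.0205,0.0085,0],"twist":0},
    {"offset":[-0.02,0.009,0],"twist":0},
    {"offset":[0,0,0],"twist":0}
  ]
}}

```text
time: 6.35
tool_pos: [564.1, 41.8, 238.9]
tcp_rot: [3.14, 0.001, 1.569]
contact_force: [0.5, -0.6, -0.1]
grip_width: 0.9
```

Request:
{"method": "play_rows", "body": {
  "commands": [
    {"offset":[0,0,0.004],"twist":0},
    {"offset":[0,0,0.004],"twist":0},
    {"offset":[0,0,0.003],"twist":0},
    {"offset":[0,0,0.002],"twist":0},
    {"offset":[0,0,0.001],"twist":0}
  ]
}}

```text
time: 6.85
tool_pos: [563.0, 44.1, 224.0]
tcp_rot: [-3.141, -0.0, 1.571]
contact_force: [-1.2, 0.7, 2.2]
grip_width: 0.1
```

Request:
{"method": "play_rows", "body": {
  "commands": [
    {"offset":[0,0,0],"twist":0},
    {"offset":[0,0,0],"twist":0}
  ]
}}

```text
time: 7.05
tool_pos: [563.2, 43.8, 224.4]
tcp_rot: [-3.142, -0.0, 1.571]
contact_force: [-0.8, 1.1, 1.9]
grip_width: 0.3
```

```bash
python3 -c "
from look import *
look(5);avg()"
```

```text
7.1 [563.29  43.75 224.42] [3.1414 0.     1.571 ] [-0.25  1.1   2.48]
tip px [[306.30957384 205.61320777]] joints [-0.06  0.61  1.63 -0.    0.9  -0.06]
avg [563.31  43.65 224.41] [0.01 0.02 0.04] [-0.36  1.15  1.54] [0.32 0.37 0.64]
```

View pics/s5z.png

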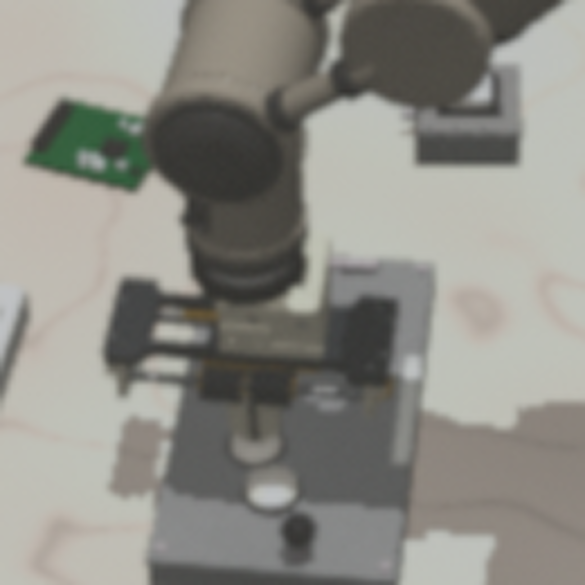

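Cap 2 is pressed at 1.5 N, and cap 1 has sprung back up. Next is cap 3, with a longer settle before going down.

Request:
{"method": "play_rows", "body": {
  "commands": [
    {"offset":[0,0,-0.007],"twist":0},
    {"offset":[0,0,-0.007],"twist":0},
    {"offset":[-0.0215,0.003,0],"twist":0},
    {"offset":[-0.0218,0.0028,0],"twist":0},
    {"offset":[0,0,0],"twist":0}
  ]
}}

```text
time: 8.0
tool_pos: [569.6, -1.8, 239.0]
tcp_rot: [3.14, 0.001, 1.569]
contact_force: [0.4, 0.6, -0.1]
grip_width: 0.3
```

Request:
{"method": "play_rows", "body": {
  "commands": [
    {"offset":[0,0,0],"twist":0},
    {"offset":[0,0,0],"twist":0},
    {"offset":[0,0,0.004],"twist":0},
    {"offset":[0,0,0.004],"twist":0},
    {"offset":[0,0,0.003],"twist":0}
  ]
}}

```text
time: 8.5
tool_pos: [569.0, 0.8, 226.8]
tcp_rot: [-3.141, -0.0, 1.571]
contact_force: [0.2, 0.8, 1.5]
grip_width: 0.4
```

Request:
{"method": "play_rows", "body": {
  "commands": [
    {"offset":[0,0,0.002],"twist":0},
    {"offset":[0,0,0.001],"twist":0},
    {"offset":[0,0,0],"twist":0},
    {"offset":[0,0,0],"twist":0}
  ]
}}

```text
time: 8.9
tool_pos: [569.0, 0.4, 224.4]
tcp_rot: [-3.142, 0.0, 1.571]
contact_force: [-0.4, 1.3, 1.0]
grip_width: 0.3
```

```bash
python3 -c "
from look import *
look(6);avg()"
```

```text
8.95 [5.6904e+02 3.4000e-01 2.2439e+02] [-3.1415e+00  1.0000e-04  1.5709e+00] [-0.84  0.72  1.02]
tip px [[306.44762638 195.17004999]] joints [-0.13  0.62  1.62 -0.    0.91 -0.13]
avg [5.6904e+02 3.2000e-01 2.2438e+02] [0.01 0.01 0.04] [-0.64  1.02  1.49] [0.43 0.39 0.62]
```

Request:
{"method": "play_rows", "body": {
  "commands": [
    {"offset":[0,0,-0.007],"twist":0},
    {"offset":[0,0,-0.007],"twist":0},
    {"offset":[-0.0217,-0.0028,0],"twist":0},
    {"offset":[-0.0217,-0.0028,0],"twist":0},
    {"offset":[0,0,0],"twist":0}
  ]
}}

```text
time: 9.85
tool_pos: [563.5, -45.1, 239.0]
tcp_rot: [3.141, 0.001, 1.569]
contact_force: [-0.9, 0.7, 0.1]
grip_width: 0.8
```

```bash
python3 -c "
from look import *
look(7)"
```

```text
9.9 [563.51 -44.07 238.9 ] [3.1408e+00 3.0000e-04 1.5688e+00] [-0.26  0.36  1.23]
tip px [[309.9341725  182.08631524]] joints [-0.21  0.59  1.62 -0.    0.93 -0.21]
```

View pics/s6z.png

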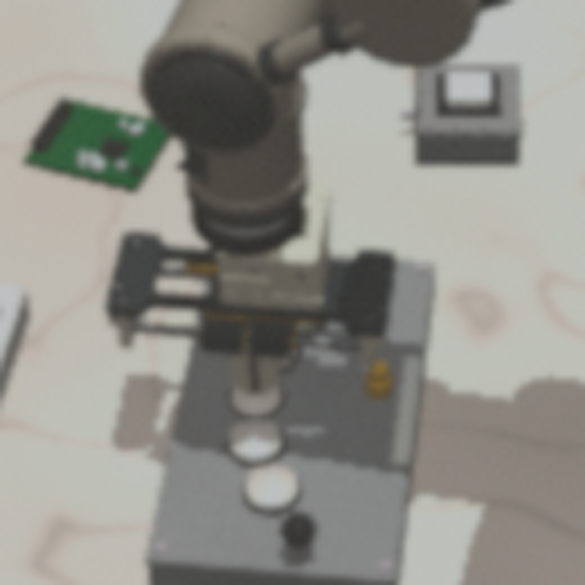

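View pics/s7z.png

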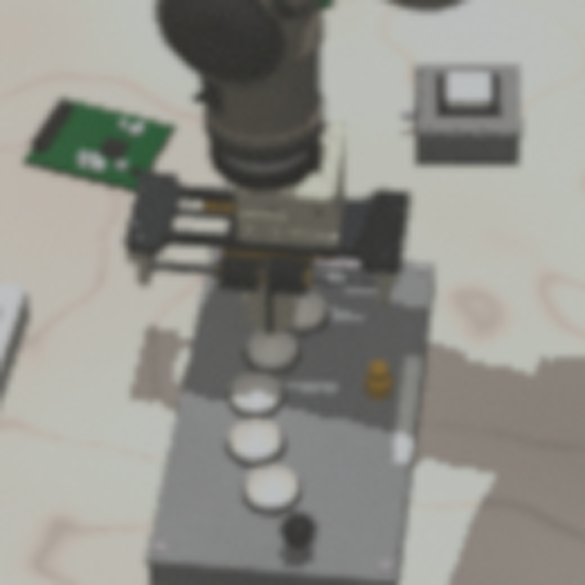

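Caps 1 to 3 are up again, the adapter hasn't moved from (378,380), and the tip is over cap 4 at (270,345).

Request:
{"method": "play_rows", "body": {
  "commands": [
    {"offset":[0,0,0],"twist":0},
    {"offset":[0,0,0],"twist":0},
    {"offset":[0,0,0.004],"twist":0},
    {"offset":[0,0,0.004],"twist":0},
    {"offset":[0,0,0.003],"twist":0}
  ]
}}

```text
time: 10.4
tool_pos: [563.5, -42.7, 226.8]
tcp_rot: [-3.141, -0.0, 1.571]
contact_force: [-0.1, 0.5, 1.3]
grip_width: 0.6
```

Request:
{"method": "play_rows", "body": {
  "commands": [
    {"offset":[0,0,0.002],"twist":0},
    {"offset":[0,0,0.001],"twist":0},
    {"offset":[0,0,0],"twist":0},
    {"offset":[0,0,0],"twist":0}
  ]
}}

```text
time: 10.8
tool_pos: [563.4, -43.0, 224.4]
tcp_rot: [-3.142, 0.0, 1.571]
contact_force: [0.5, 0.9, 2.3]
grip_width: 0.2
```

```bash
python3 -c "
from look import *
look(8);avg()"
```

```text
10.85 [563.44 -43.05 224.39] [-3.1415e+00  1.0000e-04  1.5709e+00] [-1.28  0.26  1.71]
tip px [[310.04334012 185.36719419]] joints [-0.21  0.61  1.63 -0.    0.9  -0.21]
avg [563.44 -43.09 224.38] [0.01 0.01 0.03] [-0.56  1.27  1.46] [0.34 0.39 0.5 ]
```

Request:
{"method": "play_rows", "body": {
  "commands": [
    {"offset":[0,0,-0.007],"twist":0},
    {"offset":[0,0,-0.007],"twist":0},
    {"offset":[-0.0204,-0.0082,0],"twist":0},
    {"offset":[-0.0204,-0.0081,0],"twist":0},
    {"offset":[0,0,0],"twist":0}
  ]
}}

```text
time: 11.75
tool_pos: [546.7, -85.8, 238.9]
tcp_rot: [3.141, 0.001, 1.569]
contact_force: [-0.2, 0.1, -0.3]
grip_width: 0.5
```

Request:
{"method": "play_rows", "body": {
  "commands": [
    {"offset":[0,0,0],"twist":0},
    {"offset":[0,0,0],"twist":0},
    {"offset":[0,0,0.004],"twist":0},
    {"offset":[0,0,0.004],"twist":0},
    {"offset":[0,0,0.003],"twist":0}
  ]
}}

```text
time: 12.25
tool_pos: [547.2, -83.4, 226.8]
tcp_rot: [-3.141, -0.0, 1.571]
contact_force: [0.2, 0.3, 0.5]
grip_width: 0.2
```

Request:
{"method": "play_rows", "body": {
  "commands": [
    {"offset":[0,0,0.002],"twist":0},
    {"offset":[0,0,0.001],"twist":0},
    {"offset":[0,0,0],"twist":0},
    {"offset":[0,0,0],"twist":0}
  ]
}}

```text
time: 12.65
tool_pos: [547.2, -83.8, 224.4]
tcp_rot: [-3.142, 0.0, 1.571]
contact_force: [-0.0, 1.5, 1.4]
grip_width: 0.6
```

```bash
python3 -c "
from look import *
look(9);avg()"
```

```text
12.7 [547.16 -83.85 224.42] [3.1415e+00 1.0000e-04 1.5708e+00] [-0.3   1.63  1.15]
tip px [[316.63137795 176.70697463]] joints [-0.29  0.6   1.66 -0.    0.88 -0.29]
avg [547.15 -83.88 224.39] [0.01 0.01 0.04] [-0.23  1.38  1.51] [0.59 0.32 0.5 ]
```

View pics/s9z.png

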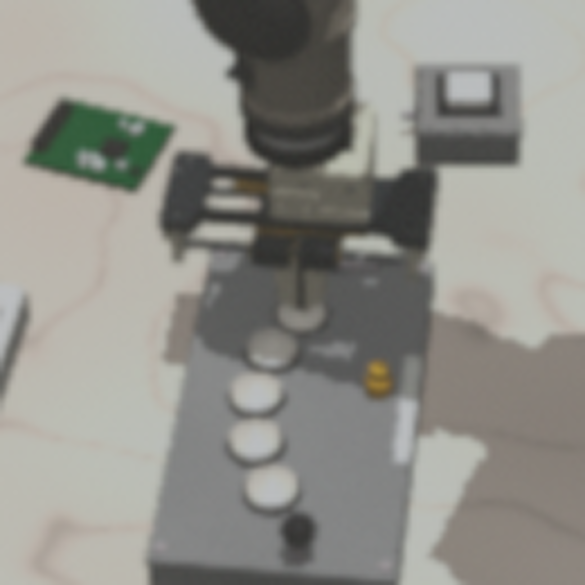

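Every cap was pressed 4.6 mm at about 1.5 N, in order from the post. I'll lift clear and cross to the key at (445.4,-332.4).

Request:
{"method": "play_rows", "body": {
  "commands": [
    {"offset":[0,0,-0.01],"twist":0},
    {"offset":[0,0,-0.025],"twist":0},
    {"offset":[0,0,-0.025],"twist":0},
    {"offset":[0,0,-0.01],"twist":0},
    {"offset":[-0.0415,-0.017,0],"twist":0}
  ]
}}

```text
time: 13.6
tool_pos: [531.6, -122.9, 296.3]
tcp_rot: [3.137, 0.001, 1.576]
contact_force: [0.2, -1.1, 0.2]
grip_width: 0.4
```

Request:
{"method": "play_rows", "body": {
  "commands": [
    {"offset":[-0.0415,-0.017,0],"twist":0},
    {"offset":[-0.0415,-0.017,0],"twist":0},
    {"offset":[-0.0415,-0.017,0],"twist":0},
    {"offset":[-0.0415,-0.017,0],"twist":0},
    {"offset":[-0.0415,-0.017,0],"twist":0}
  ]
}}

```text
time: 14.1
tool_pos: [444.1, -334.5, 294.2]
tcp_rot: [-3.141, -0.0, 1.571]
contact_force: [1.0, -0.3, 0.1]
grip_width: 0.4
```

Request:
{"method": "play_rows", "body": {
  "commands": [
    {"offset":[0,0,0],"twist":0},
    {"offset":[0,0,0],"twist":0},
    {"offset":[0,0,0.025],"twist":0},
    {"offset":[0,0,0.025],"twist":0},
    {"offset":[0,0,0],"twist":0}
  ]
}}

```text
time: 14.6
tool_pos: [444.9, -330.6, 241.4]
tcp_rot: [-3.137, -0.005, 1.573]
contact_force: [0.4, -0.0, -0.8]
grip_width: 0.3
```

```bash
python3 -c "
from look import *
look(10,(290,60,420,190));avg(3)
print(proj('side',[445.4,-332.4,52]))"
```

```text
14.65 [ 445.42 -331.27  243.21] [-3.1389e+00 -2.8000e-03  1.5726e+00] [-0.19 -0.62 -0.64]
tip px [[353.75381489 125.33882307]] joints [-0.78  0.57  1.64  0.    0.93 -0.78]
avg [ 445.87 -332.21  245.13] [0.07 0.27 0.47] [0.36 0.29 0.08] [0.36 0.61 0.29]
[[353.66051532 127.94967372]]
```

View pics/s10z.png

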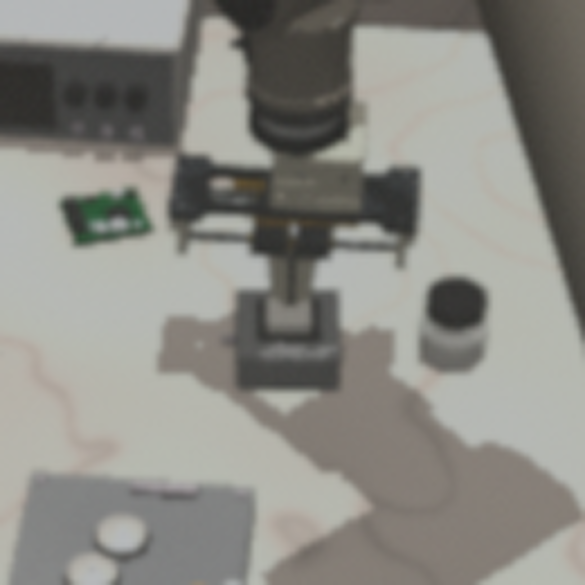

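The tip is centred above the white key at zoom (290,310), and the jar is clear at (455,320). Pressing the key.

Request:
{"method": "play_rows", "body": {
  "commands": [
    {"offset":[0,0,0],"twist":0},
    {"offset":[0,0,0.006],"twist":0},
    {"offset":[0,0,0.005],"twist":0},
    {"offset":[0,0,0.003],"twist":0},
    {"offset":[0,0,0.002],"twist":0}
  ]
}}

```text
time: 15.3
tool_pos: [445.0, -332.8, 227.9]
tcp_rot: [-3.141, -0.0, 1.571]
contact_force: [-1.4, 1.3, 2.2]
grip_width: 0.7
```

Request:
{"method": "play_rows", "body": {
  "commands": [
    {"offset":[0,0,0.002],"twist":0},
    {"offset":[0,0,0.0015],"twist":0},
    {"offset":[0,0,0.0005],"twist":0},
    {"offset":[0,0,0],"twist":0},
    {"offset":[0,0,0],"twist":0}
  ]
}}

```text
time: 15.8
tool_pos: [445.1, -332.8, 224.4]
tcp_rot: [-3.141, -0.0, 1.571]
contact_force: [-3.0, 0.8, 3.4]
grip_width: 0.3
```

```bash
python3 -c "
from look import *
look(11,(290,60,420,190));avg()"
```

```text
15.85 [ 445.08 -332.79  224.38] [-3.1413e+00 -2.0000e-04  1.5709e+00] [-2.18  0.96  3.45]
tip px [[353.70435682 129.07426339]] joints [-0.78  0.6   1.66 -0.    0.89 -0.78]
avg [ 445.16 -332.87  224.37] [0.03 0.02 0.01] [-1.92  1.56  3.32] [0.37 0.39 0.6 ]
```

View pics/s11z.png

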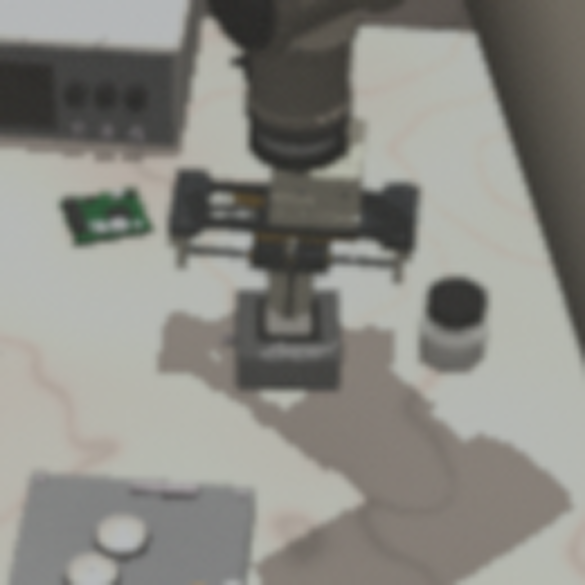

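The key is down 5.6 mm at 3.3 N. Drawing clear straight up.

Request:
{"method": "play_rows", "body": {
  "commands": [
    {"offset":[0,0,-0.008],"twist":0},
    {"offset":[0,0,-0.025],"twist":0},
    {"offset":[0,0,-0.04],"twist":0},
    {"offset":[0,0,-0.04],"twist":0},
    {"offset":[0,0,-0.03],"twist":0}
  ]
}}

```text
time: 16.75
tool_pos: [445.4, -333.0, 370.4]
tcp_rot: [3.139, 0.003, 1.571]
contact_force: [0.7, -0.6, -1.1]
grip_width: 0.5
```

Request:
{"method": "play_rows", "body": {
  "commands": [
    {"offset":[0,0,-0.01],"twist":0},
    {"offset":[0,0,0],"twist":0},
    {"offset":[0,0,0],"twist":0},
    {"offset":[0,0,0],"twist":0},
    {"offset":[0,0,0],"twist":0}
  ]
}}

```text
time: 17.25
tool_pos: [445.1, -332.8, 375.8]
tcp_rot: [-3.14, -0.002, 1.571]
contact_force: [0.4, 0.9, -0.0]
grip_width: 0.3
```

```bash
python3 -c "
from look import *
look(12);avg(3)"
```

```text
17.3 [ 445.12 -332.86  376.05] [-3.1399e+00 -1.5000e-03  1.5708e+00] [-0.   -0.13 -0.29]
tip px [[355.20877172  94.96191743]] joints [-0.78  0.42  1.48 -0.    1.24 -0.78]
avg [ 445.19 -332.88  376.57] [0.01 0.01 0.2 ] [ 0.1  -0.25 -0.48] [0.16 0.53 0.53]
```

View pics/s12.png

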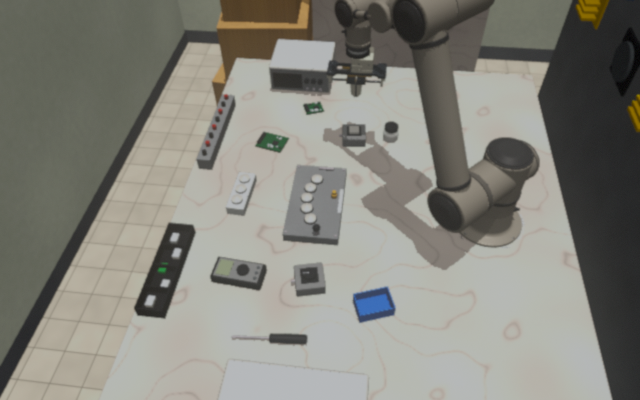

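The side view shows the arm well above the key box, with all the caps up. Nothing loose has moved: the adapter is at (333,194), the jar at (391,131) and the meter at (240,273).

```bash
python3 -c "
from plant import ticket
print(ticket.close_job())"
```

```text
the job is handed in; nothing more can be done
None
```

The job is done and handed in at about 17.5 s. I pressed all five caps of the curved row, then the square key, and drew clear.

- **Caps:** With closed fingertips I pressed cap 1, next to the ball-headed post, through to cap 5. Each went down about 4.6 mm, worked out from the measured tool height. The averaged upward force was 1.35–1.54 N per cap, close to the 1.6 N expected and well short of the bottom.
- **Key:** It went down about 5.6 mm at about 3.3 N, so it was practically fully down. I then lifted straight up about 150 mm.
- **Last checks:** The contact force was back to zero within noise. The final side picture shows the caps up and the loose things where they were at the start.
- **Disagreements:** None of the checks failed. The two camera views agreed to about 3–4 mm in y (along the row) for the caps and about 1 mm in x. I used the top view, which gave the stated 44 mm cap spacing. There were also small sideways forces during presses, up to about 1.4 N on the caps and 2.5 N on the key.

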